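Line up the wooden formers by height on the rack

ROBOT

A 6-joint arm with a two-finger parallel gripper is mounted at the origin on a cart in front of the work surface, level with it; the furniture and walls round the work are solid. World frame = base frame: x ahead of the robot, y to its left, z up, the work surface at z = 0. Lengths are in mm, angles in rad, forces in N, time in s.
With the tool pointing down it reaches from about 350 to 975 mm from the base axis. Payload 7.1 kg.
Tool frame: the origin (TCP) lies midway between the tips of the shut fingers; the grasp point (between the pads) lies 19 mm behind it (ctrl.grip_depth is the distance from the TCP to the grasp point, in mm); z points along the fingers, y is the line along which they close (so a half turn about z gives the same grasp; the last joint's range is limited). The gripper opens to 88 mm and grips with 3 to 60 N. Pads are 20 mm wide; open, the fingers measure 115 mm over their backs; the gripper's body (75 mm by 178 mm) begins 61 mm behind the grasp point.
Start: joints at [-1.328, 0.423, 1.63, -0, 1.089, -0.019], TCP at [161.781, -603.682, 222.675] pointing down, gripper open.
Joint ranges: [-3, 3], [-0.9, 2.11], [0.09, 2.58], [-1.31, 4.45], [0.11, 2.69], [-2.54, 2.54]. Speed limits (rad/s): [2.39, 2.39, 3.01, 3.14, 3.14, 3.14].

INTERFACE

Orientations are given as a rotation vector (axis times angle).
In Python, from workcell import get_obs, vision, ctrl gives the robot as it stands.
- The arm moves only by the tool step_arm, never from a script. Its argument "plan" is a list of rows, each a list of 7 numbers: the opening, from -1 (shut) to 1 (fully open), then the shift along the tool's x, y, z as a fraction of full scale, then the turn, a rotation vector about the tool's x, y, z as a fraction of full scale. In form: [[fingers, dx, dy, dz, wx, wy, wz], ...]. A call has 1 to 20 rows; each row shifts and turns the commanded pose from where the row before left it, along the tool's axes as they then stand; what a row does not reach is not made up. Full scale, the value 1, is 50 mm for a shift and 0.12 rad for a turn. A row lasts 1/8 s, in which the tool goes at most 62.5 mm and 10.7 degrees, less where a joint would pass 70% of its speed; a pose out of reach is approached as far as the arm can. A call with a number of a shift or a turn outside -1 to 1 is refused whole. A call with a gripper value outside its range is refused whole. The fingers move at their own pace and stop on an object; the grip force is fixed at half the most. Time passes only in rows, so rows that do not move let the fingers close. It gives the time, the measured TCP pose, the force, the opening and the grip force at its end, in the units of the state.
- get_obs(): the state, without advancing time (a new reading comes with each control period).
- vision.get_image(name): name is "side" or "top" or "wrist"; returns a dict with "pixels" (480x640x3 uint8, red, green, blue), "depth" (480x640 float32, mm along the optical axis (not along the pixel's ray), 0 where there is no reading), "fx", "fy", "cx", "cy" (pixels), "T" (4x4, takes a point from camera to world coordinates); the wrist camera has in their place "T_tool_cam" (4x4, takes a point from camera to tool coordinates, whose origin is the TCP and whose axes are the flange's). Camera axes: x right, y down, z forward; pixel columns grow to the right and rows downward; lengths in mm; the calibration is good to about 2 mm. A picture is of the moment at which its call begins: read the wrist's pose just before it.
- ctrl.close_job(): hands the job in; it is judged then, once.
The state is a dict: "t": time; "qpos": joint angles; "qvel": joint speeds; "joint_torque": joint torques, N m; "ee_pos": TCP position; "orientation": TCP orientation; "ft_force": force on the tool from outside, world axes, zero at the start; "moment": the same for the moment, N m; "width": finger opening in mm; "grasp_force": force on a finger pad.
Only numpy, scipy, OpenCV 4.12 (cv2) and the standard library are available. Lean on these libraries where they do the work, as an engineer would, in place of code of your own. Each camera call takes 0.05 s, during which the arm holds its last target. There are 200 camera calls.

TASK

Stand the four turned wooden formers upright on the four cork marks of the rack, one centred on each mark, in order of height: the shortest on the mark next to the upright peg, and each following one taller than the last. The other end of the rack carries only a flat plug. Let go of all of them.

Things in the scene. Friction and masses are not known exactly. Their poses are not given: they have to be found in the camera images.
- former_lid: Lid former: low round dark-wood block with a slightly domed top, 58 mm diameter, 34 mm high, 0.09 kg. Sides are straight from 4 to 26 mm height. Origin at the centre of its underside, z up along its axis.
- former_cup: Cup former: turned wooden block, about 47 mm diameter, 52 mm high, a little narrower at the foot, about 0.06 kg. Origin at the centre of its underside, z up along its axis.
- former_barrel: Barrel former: turned wooden barrel, 63 mm diameter at the belly (half way up), 68 mm high, about 0.14 kg; grasp it round the belly. Origin at the centre of its underside, z up along its axis.
- former_spout: Spout former: tall slim dark-wood post, 44 mm diameter near the foot tapering to 40 mm at 75 mm height, 88 mm high with a rounded top, 0.10 kg. Origin at the centre of its underside, z up along its axis.
- rack: The rack: fixed wooden board lying on the bench, 90 x 410 x 12 mm, long side along its own y. Origin at the centre of its underside. Its four cork marks lie in a row along its y, 90 mm apart, centred on the board. It lies anew at every start, with some yaw.
- mark_1: Flat round cork mark 1 of 4 let into the rack (the end mark on the rack's +y side): 70 mm diameter, fixed to the rack. Origin at the centre of its underside, its top face, where a former stands, is 3 mm higher (15 mm above the bench).
- mark_2: Flat round cork mark 2 of 4 let into the rack (between marks 1 and 3): 70 mm diameter, fixed to the rack. Origin at the centre of its underside, its top face, where a former stands, is 3 mm higher (15 mm above the bench).
- mark_3: Flat round cork mark 3 of 4 let into the rack (between marks 2 and 4): 70 mm diameter, fixed to the rack. Origin at the centre of its underside, its top face, where a former stands, is 3 mm higher (15 mm above the bench).
- mark_4: Flat round cork mark 4 of 4 let into the rack (the end mark on the rack's -y side): 70 mm diameter, fixed to the rack. Origin at the centre of its underside, its top face, where a former stands, is 3 mm higher (15 mm above the bench).
- peg: Upright turned wooden peg fixed on the rack at one end of the row, 28 mm high above the board, its head 20 mm in diameter, 55 mm from the nearest mark's centre. It may be at either end (beside mark 1 or beside mark 4); the other end has a flat wooden plug, 12 mm in diameter and 2 mm high, at the same distance. Origin at the centre of its foot.
Not all that is in view belongs to the job. Leave any turquoise look-alike of the former_cup alone.

How it is judged:
By the outcome, as a careful person would: the job done as asked, in the order asked, and still so for the second after the job is handed in, with the robot touching nothing.
It also fails if it takes over 102 s, if anything falls off the work surface, if the arm or the gripper's body presses on something with over 40 N, if the wrist force passes 120 N, or if a joint passes its speed limit or range.

## Working session

There is one attempt and no reset: what is moved stays moved. The work goes in short steps, Python scripts to look and compute and a tool call to move; the robot and the scene stay as the last step left them, time stands still between calls to the robot, and variables do not carry over. Pictures are saved under pics/ and viewed, at most 14 in all, crops included, and the job is handed in when it is done.

Besides the shell and the picture viewer there is one more tool, called after "Call:" as name(argument=value, ...) on one line, values as JSON. step_arm: Moves the arm, as the interface text tells. Its arguments: {"type":"object","properties":{"plan":{"type":"array","items":{"type":"array","items":{"type":"number","minimum":-1,"maximum":1}}}},"required":["plan"]}

```bash
mkdir -p pics; ls
python3 - <<'E'
from workcell import get_obs, vision, ctrl
import cv2,numpy as np
o=get_obs();print(o)
for n in("top","side"):
    im=vision.get_image(n);np.savez(f"pics/{n}0.npz",**im)
    cv2.imwrite(f"pics/{n}0.png",im["pixels"][:,:,::-1]);print(n,im["fx"],im["cx"],im["cy"],im["T"].round(3).tolist())
E
```

```text
pics
{'t': 0.0, 'qpos': array([-1.32805043e+00,  4.23799476e-01,  1.63065645e+00, -1.74046257e-05,
        1.08859276e+00, -1.90199213e-02]), 'qvel': array([ 7.23414675e-04,  6.05488649e-04,  5.13038402e-04, -8.07193897e-04,
       -7.92393868e-04,  9.34132896e-05]), 'joint_torque': array([ 1.56443137e-03, -5.44622576e+01, -2.73666286e+01,  6.43655215e-02,
        2.27767322e-02, -1.30658823e-04]), 'ee_pos': array([ 161.62159137, -603.18896037,  221.94070036]), 'orientation': array([-3.11328825e+00, -4.09831815e-01,  2.79245222e-04]), 'ft_force': array([ 0.76790479, -0.27998569, -0.0891484 ]), 'moment': array([-0.02359469,  0.00950074, -0.00338332]), 'grasp_force': 0.0, 'width': 87.78459251328825}
top 534.5129374541092 321.269993543346 240.6961654081743 [[-0.004, -0.998, 0.07, 451.568], [-1.0, 0.003, -0.013, -7.264], [0.013, -0.07, -0.997, 1122.499], [0.0, 0.0, 0.0, 1.0]]
side 485.4206617799279 326.95104661501057 245.91002595563677 [[-0.989, -0.057, 0.133, 410.548], [-0.145, 0.449, -0.882, 768.774], [-0.01, -0.891, -0.453, 447.107], [0.0, 0.0, 0.0, 1.0]]
```

View pics/top0.png

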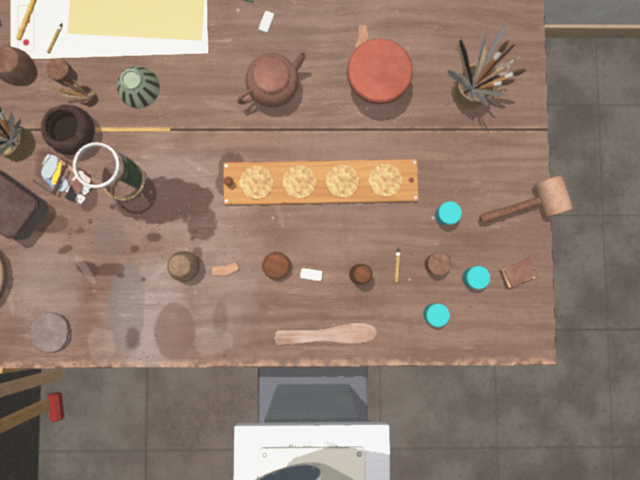

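View pics/side0.png

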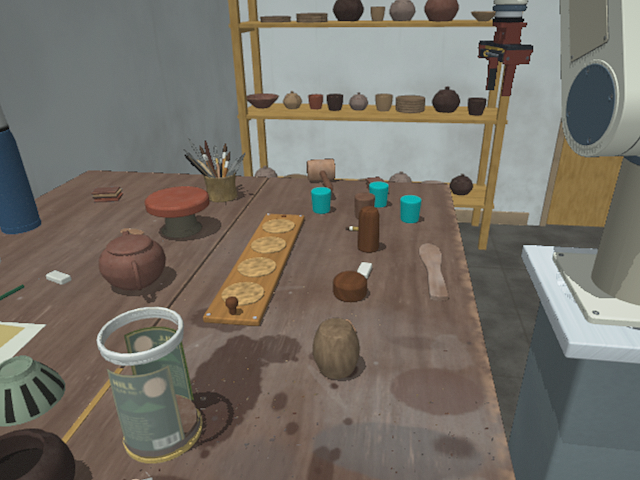

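The top view shows the rack with its peg at the left end (229,182), on the +y side, and its marks at (257,182), (299,181), (342,180) and (386,180). The barrel is at (183,266), the lid at (277,265) and the spout at (361,273). There are four cup-like things: a brown one at (438,264) and turquoise ones at (450,213), (477,278) and (437,315). The brown one fits, since it is wooden and the turquoise ones are look-alikes. The side view agrees, with the peg at (232,304).

```bash
cat > h.py <<'E'
import numpy as np,cv2
def cloud(im):
    d=im["depth"];v,u=np.mgrid[:480,:640]
    P=np.stack([(u-im["cx"])/im["fx"]*d,(v-im["cy"])/im["fy"]*d,d,np.ones_like(d)],-1)
    return (P@im["T"].T)[...,:3]
def ray(im,u,v,z):
    r=im["T"][:3,:3]@[(u-im["cx"])/im["fx"],(v-im["cy"])/im["fy"],1];o=im["T"][:3,3]
    return o+r*(z-o[2])/r[2]
E
python3 - <<'E'
from h import *
im=dict(np.load("pics/top0.npz"));W=cloud(im)
reg=im["pixels"][140:330,150:530,::-1]
for nm,(u,v) in dict(barrel=(183,266),lid=(277,265),spout=(361,273),cup=(438,264),t1=(450,213),t2=(477,278),t3=(437,315),peg=(229,182)).items():
    w=W[v-25:v+25,u-25:u+25];z=w[...,2]
    n,l=cv2.connectedComponents((z>14).astype(np.uint8));k=l[23:28,23:28].max();p=w[(l==k)]
    zt=np.percentile(p[:,2],95);q=p[p[:,2]>zt-8]
    (c,r)=cv2.minEnclosingCircle(q[:,:2].astype(np.float32))
    print(nm,"ztop",zt.round(1),"n",len(p),"topmean",q.mean(0).round(1),"topcirc",np.round(c,1),round(r,1),"allcirc",cv2.minEnclosingCircle(p[:,:2].astype(np.float32)))
    b=w[(z<6)];print("  bench z",np.median(b[:,2]).round(1))
# marks
hsv=cv2.cvtColor(im["pixels"],cv2.COLOR_RGB2HSV)
print([hsv[v,u].tolist() for u,v in((257,182),(299,178),(280,181),(320,175),(320,185))])
m=cv2.inRange(hsv,(15,60,170),(32,190,255));m[:150]=0;m[215:]=0;m[:,:220]=0;m[:,425:]=0
m=cv2.morphologyEx(m,cv2.MORPH_CLOSE,np.ones((5,5)));m=cv2.morphologyEx(m,cv2.MORPH_OPEN,np.ones((9,9)))
cs,_=cv2.findContours(m,0,2);C=[]
for c in cs:
    (u,v),r=cv2.minEnclosingCircle(c);M=cv2.moments(c);u2,v2=M["m10"]/M["m00"],M["m01"]/M["m00"]
    C.append(ray(im,u2,v2,15));print("mark",round(u,1),round(v,1),round(r,1),round(u2,1),round(v2,1),C[-1].round(1),W[int(v),int(u)].round(1))
C=np.array(C);C=C[np.argsort(-C[:,1])];print(np.linalg.norm(np.diff(C,axis=0),axis=1))
cv2.imwrite("pics/crop1.png",cv2.resize(im["pixels"][190:340,400:540,::-1],None,fx=4,fy=4))
E
```

```text
barrel ztop 71.1 n 792 topmean [478.5 255.7  74.8] topcirc [467.4 137.1] 145.3 allcirc ((469.4677734375, 138.23887634277344), 146.59996032714844)
  bench z 0.1
lid ztop 36.4 n 618 topmean [479.3  70.6  36.7] topcirc [470.6  44.2] 54.9 allcirc ((470.4776306152344, 45.20952224731445), 55.776851654052734)
  bench z 0.0
spout ztop 90.0 n 383 topmean [460.4 -98.6 103.2] topcirc [456.6 -63.2] 56.2 allcirc ((457.6464538574219, -63.77018737792969), 56.832115173339844)
  bench z -0.0
cup ztop 54.4 n 470 topmean [ 481.  -255.9   56.4] topcirc [ 469.5 -143.4] 137.4 allcirc ((469.48126220703125, -143.44512939453125), 137.3541717529297)
  bench z 0.1
t1 ztop 55.0 n 483 topmean [ 583.2 -278.6   61.9] topcirc [ 522.1 -154.9] 163.6 allcirc ((522.1495361328125, -154.90765380859375), 163.6470489501953)
  bench z 0.2
t2 ztop 54.6 n 500 topmean [ 453.3 -334.1   56.4] topcirc [ 455.3 -182.8] 175.6 allcirc ((455.2904968261719, -182.80780029296875), 175.58323669433594)
  bench z 0.0
t3 ztop 54.5 n 487 topmean [ 378.6 -252.3   53.7] topcirc [ 411.7 -141.2] 139.8 allcirc ((411.6566162109375, -141.24026489257812), 139.79476928710938)
  bench z -0.2
peg ztop 41.7 n 83 topmean [651.6 168.5  39. ] topcirc [651.6 168.5] 9.6 allcirc ((653.7305297851562, 171.90380859375), 13.93812370300293)
  bench z 0.4
[[15, 113, 215], [17, 108, 228], [15, 137, 222], [16, 130, 233], [15, 140, 221]]
mark 319.7 182.8 96.9 320.8 181.2 [654.5 -21.1  15. ] [653.8 -17.4  10.1]
[]
```

View pics/crop1.png

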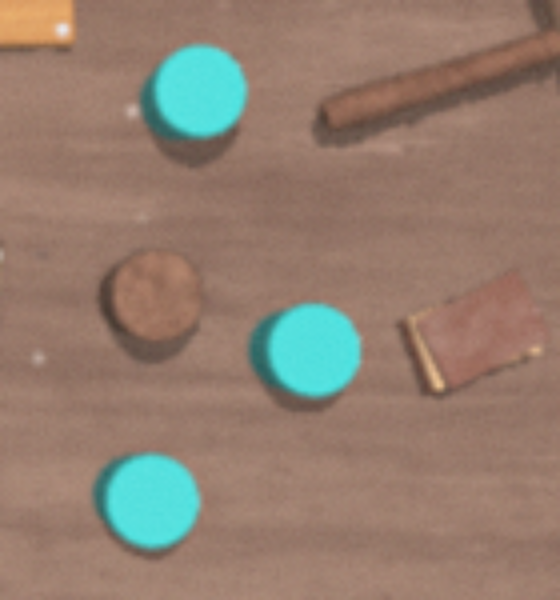

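The crop shows the wooden brown cup at crop (153,297), which is image (438,264), with plain turquoise look-alikes around it. The brown one is the cup former. Next I'll remove the depth dropouts and fit the board.

Run:
```python
from h import *
im=dict(np.load("pics/top0.npz"));W=cloud(im)
for nm,(u,v) in dict(barrel=(183,266),lid=(277,265),spout=(361,273),cup=(438,264),t1=(450,213),t2=(477,278),t3=(437,315),peg=(229,182)).items():
    w=W[v-25:v+25,u-25:u+25];z=w[...,2]
    n,l=cv2.connectedComponents(((z>14)&(z<110)).astype(np.uint8));k=l[23:28,23:28].max();p=w[(l==k)]
    zt=np.percentile(p[:,2],95);q=p[p[:,2]>zt-7]
    c,r=cv2.minEnclosingCircle(q[:,:2].astype(np.float32));c2,r2=cv2.minEnclosingCircle(p[:,:2].astype(np.float32))
    print(nm,"ztop",zt.round(1),len(q),"mean",q.mean(0).round(1)[:2],"circ",np.round(c,1),round(r,1),"all",np.round(c2,1),round(r2,1))
hsv=cv2.cvtColor(im["pixels"],cv2.COLOR_RGB2HSV)
m=cv2.inRange(hsv,(8,90,150),(32,255,255));m[:150]=0;m[215:]=0;m[:,:215]=0;m[:,430:]=0
m=cv2.morphologyEx(m,cv2.MORPH_CLOSE,np.ones((9,9)))
c=max(cv2.findContours(m,0,2)[0],key=cv2.contourArea)
P=np.array([ray(im,*x[0],12)[:2] for x in c],np.float32)
R=cv2.minAreaRect(P);B=cv2.boxPoints(R);print("rack",R,B.round(1).tolist())
# long axis +y by line through mask points
v,u=np.nonzero(m);Q=np.array([ray(im,a,b,12)[:2] for a,b in zip(u,v)]);cc=Q.mean(0);ax=np.linalg.svd(Q-cc,full_matrices=False)[2][0];ax*=np.sign(ax[1])
print("centroid",cc.round(1),ax.round(4))
for k in(135,45,-45,-135):print((cc+k*ax).round(1))
# cork: sheet radius check via saturation
s=hsv[...,1].astype(int);print([int(s[181,x]) for x in range(225,420,3)])
```

```text
barrel ztop 71.1 435 mean [478.6 257.5] circ [478.2 257.8] 24.7 all [478.5 257.6] 31.3
lid ztop 36.3 507 mean [479.6  70.9] circ [479.2  71. ] 27.3 all [479.5  71.3] 28.8
spout ztop 89.9 238 mean [ 460.5 -100. ] circ [ 461. -100.] 17.4 all [460.9 -99.4] 21.1
cup ztop 54.3 415 mean [ 481.2 -257.3] circ [ 481.6 -257.3] 23.5 all [ 480.7 -257.5] 23.8
t1 ztop 54.9 398 mean [ 584.3 -281.2] circ [ 584.2 -281.8] 23.5 all [ 584.7 -281.6] 23.8
t2 ztop 54.5 415 mean [ 453.4 -335.6] circ [ 453.1 -335.8] 23.8 all [ 453.1 -335.8] 23.8
t3 ztop 54.5 432 mean [ 378.5 -253. ] circ [ 378.5 -253.1] 23.7 all [ 378.5 -253.1] 23.7
peg ztop 41.7 67 mean [651.5 168.7] circ [651.6 168.5] 9.6 all [653.7 171.9] 13.9
rack ((655.3963012695312, -25.722640991210938), (91.48432159423828, 419.52032470703125), 0.9403547048568726) [[606.2000122070312, 183.3000030517578], [613.0999755859375, -236.1999969482422], [704.5999755859375, -234.6999969482422], [697.7000122070312, 184.8000030517578]]
centroid [655.1 -20.4] [-0.0189  0.9998]
[652.5 114.6]
[654.2  24.6]
[655.9 -65.4]
[ 657.6 -155.3]
[137, 137, 120, 143, 131, 87, 108, 103, 102, 104, 117, 107, 111, 114, 110, 107, 126, 133, 139, 124, 100, 108, 107, 97, 110, 116, 111, 113, 113, 107, 108, 135, 136, 143, 98, 112, 104, 101, 107, 116, 104, 114, 109, 110, 108, 137, 135, 141, 99, 108, 108, 111, 98, 113, 104, 108, 109, 110, 105, 131, 134, 138, 139, 141, 133]
```

The heights come out at 34/52/68/88 mm plus about 2 mm, and the bench reads 0, so every former is identified. The peg at (651.6,168.5) agrees with the rack centroid. First I turn the tool so that it closes along x.

Call:
step_arm(plan=[[1,0,0,0,0,0,-1],[1,0,0,0,0,0,-1],[1,0,0,0,0,0,-1],[1,0,0,0,0,0,-1],[1,0,0,0,0,0,-1],[1,0,0,0,0,0,-1],[1,0,0,0,0,0,-1],[1,0,0,0,0,0,-1],[1,0,0,0,0,0,-1],[1,0,0,0,0,0,-1],[1,0,0,0,0,0,-1],[1,0,0,0,0,0,-0.07],[1,0,0,0,0,0,0],[1,0,0,0,0,0,0]])

```text
t: 1.85
ee_pos: [161.8, -603.6, 222.6]
orientation: [-2.201, -2.241, -0.0]
ft_force: [0.6, 0.9, -0.3]
width: 88.2
grasp_force: 0.0
```

```bash
cat >> h.py <<'E'
def pose():
    from workcell import get_obs
    from scipy.spatial.transform import Rotation as Ro
    o=get_obs();R=Ro.from_rotvec(o["orientation"]).as_matrix();return o,R
def go(x,y,z):
    o,R=pose();d=R.T@(np.array([x,y,z])-o["ee_pos"]);print("shift/50 (tool):",(d/50).round(3),"yaw",np.arctan2(R[1,1],R[0,1]).round(4),"tilt",R[:,2].round(4))
E
python3 - <<'E'
from h import *
go(590,-20,300)
im=dict(np.load("pics/top0.npz"));s=cv2.GaussianBlur(cv2.cvtColor(im["pixels"],cv2.COLOR_RGB2HSV)[...,1],(5,5),0)
m=(s<122).astype(np.uint8);m[:163]=0;m[201:]=0;m[:,:237]=0;m[:,412:]=0
m=cv2.morphologyEx(cv2.morphologyEx(m,cv2.MORPH_OPEN,np.ones((5,5))),cv2.MORPH_CLOSE,np.ones((9,9)))
for c in cv2.findContours(m,0,2)[0]:
    if cv2.contourArea(c)>300:
        (u,v),r=cv2.minEnclosingCircle(c);M=cv2.moments(c);print(r,ray(im,u,v,15).round(1),ray(im,M["m10"]/M["m00"],M["m01"]/M["m00"],15).round(1))
E
```

```text
shift/50 (tool): [11.516  8.774 -1.546] yaw 0.018 tilt [-0.e+00  1.e-04 -1.e+00]
16.82020378112793 [653.2 115.   15. ] [652.9 114.7  15. ]
16.813621520996094 [655.8 -65.2  15. ] [655.7 -65.4  15. ]
16.720306396484375 [654.4  24.6  15. ] [654.5  24.5  15. ]
16.691755294799805 [ 657.  -154.9   15. ] [ 657.3 -155.4   15. ]
```

Call:
step_arm(plan=[[1,0.68,0.65,0.145,0,0,0],[1,0.68,0.65,0.145,0,0,0],[1,0.68,0.65,0.145,0,0,0],[1,0.68,0.65,0.145,0,0,0],[1,0.68,0.65,0.145,0,0,0],[1,0.68,0.65,0.145,0,0,0],[1,0.68,0.65,0.145,0,0,0],[1,0.68,0.65,0.145,0,0,0],[1,0.68,0.65,0.145,0,0,0],[1,0.68,0.65,0.145,0,0,0],[1,0,0,0,0,0,0],[1,0,0,0,0,0,0]])

```text
t: 3.35
ee_pos: [479.8, -257.6, 150.2]
orientation: [-2.199, -2.243, 0.001]
ft_force: [-0.1, -0.8, 0.2]
width: 88.0
grasp_force: 0.0
```

```bash
cat >> h.py <<'E'
def wrist():
    from workcell import vision
    o,R=pose();im=vision.get_image("wrist");T=np.eye(4);T[:3,:3]=R;T[:3,3]=o["ee_pos"];im["T"]=T@im["T_tool_cam"];return im
E
python3 - <<'E'
from h import *
im=wrist();cv2.imwrite("pics/w1.png",im["pixels"][:,:,::-1]);W=cloud(im);print(im["T"].round(2).tolist())
z=W[...,2];m=((z>44)&(z<70)).astype(np.uint8)
n,l,st,_=cv2.connectedComponentsWithStats(m)
for k in range(1,n):
    if st[k,4]>800:
        p=W[l==k];c,r=cv2.minEnclosingCircle(p[:,:2].astype(np.float32));print(st[k],np.round(c,1),round(r,1),p.mean(0).round(1))
go(481.2,-257.4,12)
E
```

```text
[[1.0, 0.02, 0.01, 477.85], [0.02, -0.95, -0.3, -173.62], [-0.0, 0.3, -0.95, 312.5], [0.0, 0.0, 0.0, 1.0]]
[ 161  204   61   59 2777] [ 377.1 -253.1] 23.7 [ 378.3 -251.7   51.6]
[ 291  213   59   57 2662] [ 479.2 -257.8] 23.6 [ 479.2 -256.3   51.7]
[ 416  244   59   55 2451] [ 582.1 -281.6] 23.7 [ 581.7 -279.3   51.6]
[ 259  301   55   52 2176] [ 451.6 -335.8] 23.7 [ 451.9 -333.6   51.6]
shift/50 (tool): [0.013 0.033 2.766] yaw 0.0187 tilt [-2.e-04 -2.e-04 -1.e+00]
```

View pics/w1.png

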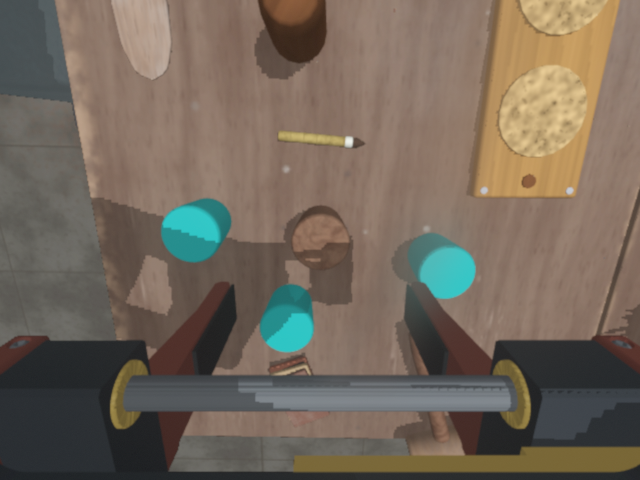

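The wrist view shows the brown cup at (320,237) centred between the fingers, turquoise cups at (195,230), (445,265) and (287,318), and the rack's flat plug at (529,181). The wrist and top cameras agree to 2 mm. I'll descend and grip.

Call:
step_arm(plan=[[1,0,0.01,0.7,0,0,0],[1,0,0,0.7,0,0,0],[1,0,0,0.7,0,0,0],[1,0,0,0.4,0,0,0],[1,0,0,0.26,0,0,0],[1,0,0,0,0,0,0],[-1,0,0,0,0,0,0],[-1,0,0,0,0,0,0],[-1,0,0,0,0,0,0],[-1,0,0,0,0,0,0],[-1,0,0,0,0,0,0],[-1,0,0,0,0,0,0]])

```text
t: 4.9
ee_pos: [480.7, -257.5, 12.3]
orientation: [2.2, 2.243, -0.0]
ft_force: [-0.8, -0.8, 2.9]
width: 44.9
grasp_force: 30.0
```

Call:
step_arm(plan=[[-1,0,0,-0.5,0,0,0],[-1,0,0,-0.8,0,0,0],[-1,0,0,-0.8,0,0,0],[-1,0,0,-0.6,0,0,0],[-1,0.7,0.45,-0.11,0,0,0],[-1,0.7,0.45,-0.11,0,0,0],[-1,0.7,0.45,-0.11,0,0,0],[-1,0.7,0.45,-0.11,0,0,0],[-1,0.7,0.45,-0.11,0,0,0],[-1,0.7,0.45,-0.11,0,0,0],[-1,0.7,0.45,-0.11,0,0,0],[-1,0.68,0.43,-0.09,0,0,0],[-1,0,0,0,0,0,0],[-1,0,0,0,0,0,0]])

```text
t: 6.65
ee_pos: [653.4, 24.7, 189.6]
orientation: [-2.199, -2.243, 0.002]
ft_force: [-0.8, 0.7, -0.3]
width: 44.9
grasp_force: 30.0
```

Run:
```python
from h import *
im=wrist();cv2.imwrite("pics/w2.png",im["pixels"][:,:,::-1])
W=cloud(im);z=W[...,2];print([np.median(z[(abs(W[...,0]-654)<25)&(abs(W[...,1]-y)<20)&(z<30)]).round(1) for y in(115,25,-65)])
go(654.4,24.6,28)
```

```text
[np.float64(15.4), np.float64(15.5), np.float64(nan)]
shift/50 (tool): [0.008 0.028 3.232] yaw 0.019 tilt [-1.5e-03 -3.0e-04 -1.0e+00]
  return _methods._mean(a, axis=axis, dtype=dtype,
  ret = ret.dtype.type(ret / rcount)
```

View pics/w2.png

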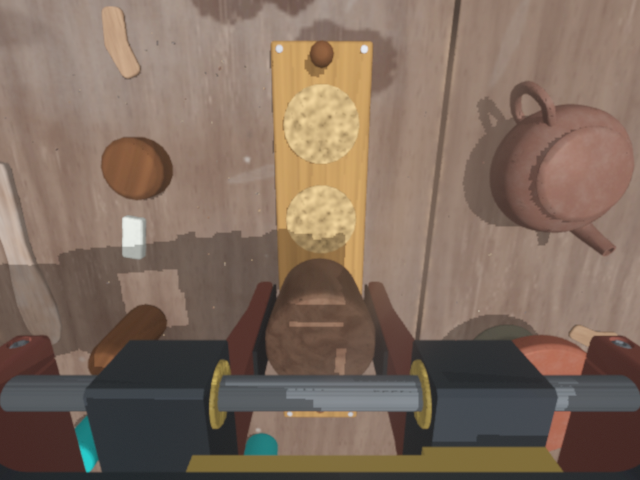

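The wrist view shows the peg at (321,53), mark 1 at (320,123) and mark 2 at (320,218), with the cup held square. I'll measure the marks in this view.

```bash
cat >> h.py <<'E'
def marks(im,roi):
    u0,u1,v0,v1=roi
    s=cv2.GaussianBlur(cv2.cvtColor(im["pixels"],cv2.COLOR_RGB2HSV)[...,1],(9,9),0)[v0:v1,u0:u1]
    m=cv2.threshold(s,0,1,cv2.THRESH_BINARY_INV+cv2.THRESH_OTSU)[1]
    m=cv2.morphologyEx(cv2.morphologyEx(m,cv2.MORPH_CLOSE,np.ones((9,9))),cv2.MORPH_OPEN,np.ones((15,15)))
    for c in cv2.findContours(m,0,2)[0]:
        if cv2.contourArea(c)>800:
            P=np.array([ray(im,x[0][0]+u0,x[0][1]+v0,15)[:2] for x in c],np.float32)
            M=cv2.moments(c);k=cv2.minEnclosingCircle(P);print("mark circ",np.round(k[0],1),round(k[1],1),"centroid",ray(im,M["m10"]/M["m00"]+u0,M["m01"]/M["m00"]+v0,15).round(1))
E
python3 - <<'E'
from h import *
im=wrist();marks(im,(280,362,75,170));marks(im,(283,362,178,258))
E
```

```text
mark circ [653.7 114. ] 36.4 centroid [652.6 115.5  15. ]
mark circ [651.4  24.4] 36.8 centroid [652.8  26.2  15. ]
```

Both views put mark 2 at about (653.5, 25), and the TCP is there now. I'll lower and release.

Call:
step_arm(plan=[[-1,0,0.01,0.7,0,0,0],[-1,0,0,0.8,0,0,0],[-1,0,0,0.8,0,0,0],[-1,0,0,0.5,0,0,0],[-1,0,0,0.3,0,0,0],[-1,0,0,0.13,0,0,0],[-1,0,0,0,0,0,0],[-1,0,0,0,0,0,0]])

```text
t: 7.75
ee_pos: [655.5, 25.0, 29.8]
orientation: [2.199, 2.242, 0.002]
ft_force: [0.1, -0.5, -0.9]
width: 45.1
grasp_force: 30.0
```

Call:
step_arm(plan=[[-1,0,0,0.02,0,0,0],[-1,0,0,0,0,0,0]])

```text
t: 8.0
ee_pos: [654.9, 25.1, 28.1]
orientation: [2.199, 2.243, 0.001]
ft_force: [-0.7, 0.6, -0.1]
width: 45.0
grasp_force: 30.0
```

Call:
step_arm(plan=[[-1,0,-0.02,0.02,0,0,0],[-1,0,0,0,0,0,0],[-1,0,0,0,0,0,0],[1,0,0,0,0,0,0],[1,0,0,0,0,0,0],[1,0,0,0,0,0,0],[1,0,0,0,0,0,0],[1,0,0,0,0,0,0],[1,0,0,-0.5,0,0,0],[1,0,0,-0.8,0,0,0],[1,0,0,-0.8,0,0,0],[1,0,0,-0.4,0,0,0],[1,0,0,0,0,0,0]])

```text
t: 9.62
ee_pos: [654.5, 25.0, 152.9]
orientation: [2.198, 2.242, 0.003]
ft_force: [0.2, -0.1, 0.7]
width: 87.9
grasp_force: 0.0
```

Run:
```python
from h import *
go(479.0,71,150)
```

```text
shift/50 (tool): [ 0.988 -3.491  0.048] yaw 0.0194 tilt [ 0.0026  0.     -1.    ]
```

Call:
step_arm(plan=[[1,0.2,-0.7,0,0,0,0],[1,0.2,-0.7,0,0,0,0],[1,0.2,-0.7,0,0,0,0],[1,0.2,-0.7,0,0,0,0],[1,0.188,-0.69,0,0,0,0],[1,0,0,0,0,0,0],[1,0,0,0,0,0,0]])

```text
t: 10.5
ee_pos: [478.6, 70.9, 151.0]
orientation: [-2.199, -2.243, 0.001]
ft_force: [-0.9, -0.2, 0.1]
width: 88.0
grasp_force: 0.0
```

```bash
cat >> h.py <<'E'
def tops(im,zt,band=8):
    W=cloud(im);z=W[...,2];n,l,st,_=cv2.connectedComponentsWithStats(((z>zt-band)&(z<zt+5)).astype(np.uint8))
    for k in range(1,n):
        if st[k,4]>500:
            p=W[l==k];c,r=cv2.minEnclosingCircle(p[:,:2].astype(np.float32))
            if r<40:print(st[k],np.round(c,1),round(r,1),p.mean(0).round(1))
E
python3 - <<'E'
from h import *
tops(wrist(),34);go(479,71,4)
E
```

```text
[ 287  201   66   64 3282] [477.6  71.7] 28.6 [477.6  73.9  32.4]
shift/50 (tool): [2.000e-03 0.000e+00 2.943e+00] yaw 0.0193 tilt [-1.e-04 -0.e+00 -1.e+00]
```

Call:
step_arm(plan=[[1,0,0,0.7,0,0,0],[1,0,0,0.8,0,0,0],[1,0,0,0.7,0,0,0],[1,0,0,0.5,0,0,0],[1,0,0,0.22,0,0,0],[1,0,0,0,0,0,0],[1,0,0,0,0,0,0],[-1,0,0,0,0,0,0],[-1,0,0,0,0,0,0],[-1,0,0,0,0,0,0],[-1,0,0,0,0,0,0],[-1,0,0,0,0,0,0]])

```text
t: 12.05
ee_pos: [478.4, 71.0, 5.9]
orientation: [2.2, 2.243, 0.0]
ft_force: [-1.1, 0.1, 5.7]
width: 56.9
grasp_force: 30.0
```

Call:
step_arm(plan=[[-1,0,0,-0.5,0,0,0],[-1,0,0,-0.8,0,0,0],[-1,0,0,-0.6,0,0,0],[-1,0.16,0.7,0,0,0,0],[-1,0.16,0.7,0,0,0,0],[-1,0.16,0.7,0,0,0,0],[-1,0.16,0.7,0,0,0,0],[-1,0.17,0.71,0,0,0,0],[-1,0,0,0,0,0,0],[-1,0,0,0,0,0,0],[-1,0,0,0,0,0,0]])

```text
t: 13.42
ee_pos: [651.6, 114.6, 100.3]
orientation: [-2.199, -2.242, 0.002]
ft_force: [-0.7, -0.2, -1.5]
width: 57.1
grasp_force: 30.0
```

Run:
```python
from h import *
go(653,114.8,21.5)
```

```text
shift/50 (tool): [0.004 0.032 1.576] yaw 0.0193 tilt [-1.6e-03 -3.0e-04 -1.0e+00]
```

Call:
step_arm(plan=[[-1,0,0.01,0.6,0,0,0],[-1,0,0,0.5,0,0,0],[-1,0,0,0.3,0,0,0],[-1,0,0,0.13,0,0,0],[-1,0,0,0,0,0,0],[-1,0,0,0,0,0,0],[-1,0,0,0,0,0,0],[-1,0,0,0,0,0,0]])

```text
t: 14.42
ee_pos: [653.7, 114.9, 24.7]
orientation: [2.2, 2.243, 0.001]
ft_force: [0.7, 0.2, -1.8]
width: 56.8
grasp_force: 30.0
```

Call:
step_arm(plan=[[-1,0,-0.01,0.04,0,0,0],[-1,0,0,0,0,0,0],[-1,0,0,0,0,0,0],[-1,0,0,0,0,0,0]])

```text
t: 14.92
ee_pos: [652.9, 114.9, 22.2]
orientation: [-2.2, -2.243, 0.0]
ft_force: [-0.1, 0.0, -1.3]
width: 57.0
grasp_force: 30.0
```

Call:
step_arm(plan=[[-1,0,0,0.025,0,0,0],[-1,0,0,0,0,0,0],[-1,0,0,0,0,0,0],[-1,0,0,0,0,0,0]])

```text
t: 15.42
ee_pos: [653.0, 114.9, 21.0]
orientation: [2.2, 2.243, 0.0]
ft_force: [-0.4, 0.3, 1.0]
width: 57.2
grasp_force: 30.0
```

Call:
step_arm(plan=[[1,0,0,0,0,0,0],[1,0,0,0,0,0,0],[1,0,0,0,0,0,0],[1,0,0,0,0,0,0],[1,0,0,0,0,0,0],[1,0,0,-0.5,0,0,0],[1,0,0,-0.8,0,0,0],[1,0,0,-0.8,0,0,0],[1,0,0,-0.7,0,0,0],[1,0.5,-0.6,0,0,0,0],[1,0.5,-0.6,0,0,0,0],[1,0.5,-0.6,0,0,0,0],[1,0.5,-0.6,0,0,0,0],[1,0.5,-0.6,0,0,0,0],[1,0.42,-0.45,0,0,0,0],[1,0,0,0,0,0,0],[1,0,0,0,0,0,0],[1,0,0,0,0,0,0]])

```text
t: 17.68
ee_pos: [478.5, 256.9, 161.0]
orientation: [2.201, 2.242, 0.001]
ft_force: [0.3, 0.1, 0.4]
width: 87.8
grasp_force: 0.0
```

Run:
```python
from h import *
tops(wrist(),68,30);go(477.5,257.6,15)
```

```text
[ 282  197   73   73 4136] [476.7 259. ] 31.0 [476.8 265.7  62.9]
shift/50 (tool): [ 0.014 -0.019  2.919] yaw 0.0182 tilt [ 3.e-04  0.e+00 -1.e+00]
```

Call:
step_arm(plan=[[1,0.02,-0.02,0.7,0,0,0],[1,0,0,0.8,0,0,0],[1,0,0,0.7,0,0,0],[1,0,0,0.5,0,0,0],[1,0,0,0.22,0,0,0],[1,0,0,0,0,0,0],[1,0,0,0,0,0,0],[-1,0,0,0,0,0,0],[-1,0,0,0,0,0,0],[-1,0,0,0,0,0,0],[-1,0,0,0,0,0,0],[-1,0,0,0,0,0,0]])

```text
t: 19.23
ee_pos: [477.1, 258.7, 15.3]
orientation: [2.2, 2.243, 0.001]
ft_force: [0.1, 0.0, 5.4]
width: 59.9
grasp_force: 30.0
```

Call:
step_arm(plan=[[-1,0,0,-0.4,0,0,0],[-1,0,0,-0.8,0,0,0],[-1,0,0,-0.8,0,0,0],[-1,0,0,-0.6,0,0,0],[-1,-0.7,0.37,0,0,0,0],[-1,-0.7,0.37,0,0,0,0],[-1,-0.7,0.37,0,0,0,0],[-1,-0.7,0.37,0,0,0,0],[-1,-0.7,0.37,0,0,0,0],[-1,-0.7,0.37,0,0,0,0],[-1,-0.7,0.37,0,0,0,0],[-1,-0.7,0.37,0,0,0,0],[-1,-0.7,0.37,0,0,0,0],[-1,-0.24,0.1,0,0,0,0],[-1,0,0,0,0,0,0],[-1,0,0,0,0,0,0],[-1,0,0,0,0,0,0]])

```text
t: 21.35
ee_pos: [653.9, -63.9, 144.9]
orientation: [-2.198, -2.244, 0.0]
ft_force: [0.8, -0.4, -1.6]
width: 59.4
grasp_force: 30.0
```

Run:
```python
from h import *
go(655,-65.2,31.5)
im=wrist();cv2.imwrite("pics/w3.png",im["pixels"][:,:,::-1])
```

```text
shift/50 (tool): [-0.026  0.023  2.268] yaw 0.0207 tilt [-5.e-04  2.e-04 -1.e+00]
```

View pics/w3.png

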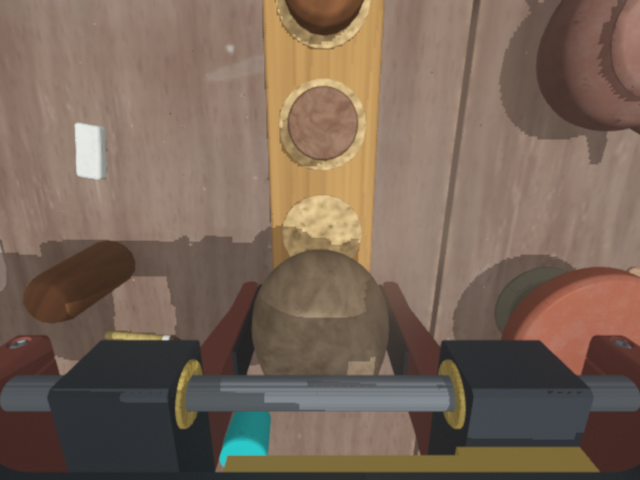

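The wrist view shows the barrel held upright at (320,325), mark 3 below it at (322,235), and the cup centred on its mark at (322,123). The lid is partly visible at the top, at (325,10). I'll lower the barrel.

Call:
step_arm(plan=[[-1,-0.02,0.01,0.7,0,0,0],[-1,0,0,0.7,0,0,0],[-1,0,0,0.5,0,0,0],[-1,0,0,0.3,0,0,0],[-1,0,0,0.04,0,0,0],[-1,0,0,0,0,0,0],[-1,0,0,0,0,0,0],[-1,0,0,0,0,0,0],[-1,0,0,0,0,0,0]])

```text
t: 22.52
ee_pos: [655.2, -66.2, 33.4]
orientation: [2.199, 2.242, 0.001]
ft_force: [-0.6, 1.1, -0.9]
width: 59.7
grasp_force: 30.0
```

Call:
step_arm(plan=[[-1,0.02,0,0.04,0,0,0],[-1,0,0,0,0,0,0],[-1,0,0,0,0,0,0],[-1,0,0,0,0,0,0]])

```text
t: 23.02
ee_pos: [654.9, -65.1, 30.9]
orientation: [-2.2, -2.243, 0.0]
ft_force: [-0.0, -0.3, -2.2]
width: 59.7
grasp_force: 30.0
```

Call:
step_arm(plan=[[1,0,0,0.01,0,0,0],[1,0,0,0,0,0,0],[1,0,0,0,0,0,0],[1,0,0,0,0,0,0],[1,0,0,0,0,0,0],[1,0,0,-0.5,0,0,0],[1,0,0,-0.8,0,0,0],[1,0,0,-0.8,0,0,0],[1,0,0,-0.7,0,0,0],[1,-0.12,-0.7,0,0,0,0],[1,-0.12,-0.7,0,0,0,0],[1,-0.12,-0.7,0,0,0,0],[1,-0.12,-0.7,0,0,0,0],[1,-0.12,-0.7,0,0,0,0],[1,-0.02,-0.42,0,0,0,0],[1,0,0,0,0,0,0],[1,0,0,0,0,0,0],[1,0,0,0,0,0,0]])

```text
t: 25.28
ee_pos: [460.7, -99.9, 170.5]
orientation: [2.199, 2.243, 0.001]
ft_force: [-0.0, 1.0, -1.1]
width: 87.8
grasp_force: 0.0
```

Run:
```python
from h import *
tops(wrist(),88,10);go(459.5,-99.7,22)
```

```text
[ 548  174   68   63 3229] [653.2 -64.9] 24.1 [651.5 -63.9  82.9]
[ 294  222   49   48 1776] [ 459. -100.] 19.0 [459.1 -97.5  86.1]
shift/50 (tool): [ 0.004 -0.021  2.969] yaw 0.0198 tilt [ 5.e-04 -1.e-04 -1.e+00]
```

Call:
step_arm(plan=[[1,0,-0.02,0.7,0,0,0],[1,0,0,0.8,0,0,0],[1,0,0,0.7,0,0,0],[1,0,0,0.5,0,0,0],[1,0,0,0.26,0,0,0],[1,0,0,0,0,0,0],[1,0,0,0,0,0,0],[-1,0,0,0,0,0,0],[-1,0,0,0,0,0,0],[-1,0,0,0,0,0,0],[-1,0,0,0,0,0,0],[-1,0,0,0,0,0,0],[-1,0,0,0,0,0,0]])

```text
t: 26.95
ee_pos: [458.7, -100.0, 22.5]
orientation: [2.2, 2.243, 0.0]
ft_force: [0.5, -1.1, 0.4]
width: 41.7
grasp_force: 30.0
```

Call:
step_arm(plan=[[-1,0,0,-0.4,0,0,0],[-1,0,0,-0.8,0,0,0],[-1,0,0,-0.8,0,0,0],[-1,0,0,-0.6,0,0,0],[-1,-0.2,0.7,0,0,0,0],[-1,-0.2,0.7,0,0,0,0],[-1,-0.2,0.7,0,0,0,0],[-1,-0.2,0.7,0,0,0,0],[-1,-0.2,0.7,0,0,0,0],[-1,-0.18,0.43,0,0,0,0],[-1,0,0,0,0,0,0],[-1,0,0,0,0,0,0],[-1,0,0,0,0,0,0]])

```text
t: 28.58
ee_pos: [655.0, -154.7, 152.2]
orientation: [-2.199, -2.242, 0.001]
ft_force: [-0.3, 0.1, -0.3]
width: 42.2
grasp_force: 30.0
```

Run:
```python
from h import *
go(656.4,-155.2,38.5)
```

```text
shift/50 (tool): [-0.011  0.029  2.275] yaw 0.0195 tilt [-1.1e-03  3.0e-04 -1.0e+00]
```

Call:
step_arm(plan=[[-1,-0.01,0.01,0.7,0,0,0],[-1,0,0,0.7,0,0,0],[-1,0,0,0.5,0,0,0],[-1,0,0,0.28,0,0,0],[-1,0,0,0.06,0,0,0],[-1,0,0,0,0,0,0],[-1,0,0,0,0,0,0],[-1,0,0,0,0,0,0],[-1,0,0,0,0,0,0]])

```text
t: 29.7
ee_pos: [656.9, -155.7, 40.9]
orientation: [2.199, 2.242, 0.001]
ft_force: [-0.2, 0.1, -0.9]
width: 41.8
grasp_force: 30.0
```

Call:
step_arm(plan=[[-1,0,0,0.04,0,0,0],[-1,0,0,0,0,0,0],[-1,0,0,0,0,0,0],[-1,0,0,0,0,0,0]])

```text
t: 30.2
ee_pos: [656.7, -155.6, 38.4]
orientation: [2.2, 2.243, 0.0]
ft_force: [-0.8, -0.7, -1.3]
width: 41.9
grasp_force: 30.0
```

Lower slightly, release, rise and withdraw clear of the top view.

Call:
step_arm(plan=[[-1,0,0,0.015,0,0,0],[-1,0,0,0,0,0,0],[1,0,0,0,0,0,0],[1,0,0,0,0,0,0],[1,0,0,0,0,0,0],[1,0,0,0,0,0,0],[1,0,0,0,0,0,0],[1,0,0,-0.4,0,0,0],[1,0,0,-0.8,0,0,0],[1,0,0,-0.8,0,0,0],[1,0,0,-0.8,0,0,0],[1,0,-0.7,-0.4,0,0,0],[1,0,-0.8,0,0,0,0],[1,0,-0.8,0,0,0,0],[1,0,-0.8,0,0,0,0],[1,0,-0.8,0,0,0,0],[1,0,0,0,0,0,0],[1,0,0,0,0,0,0]])

```text
t: 32.45
ee_pos: [463.0, -159.8, 199.0]
orientation: [2.198, 2.241, 0.002]
ft_force: [-0.6, -0.2, -0.8]
width: 88.1
grasp_force: 0.0
```

Run:
```python
from h import *
from workcell import vision
im=vision.get_image("top");cv2.imwrite("pics/top1.png",im["pixels"][:,:,::-1]);W=cloud(im)
for nm,x,y,h in(("lid",653,114.7,34),("cup",654.4,24.6,52),("barrel",655.7,-65.3,68),("spout",657.2,-155.2,88)):
    m=(np.hypot(W[...,0]-x,W[...,1]-y)<45)&(W[...,2]>h+15-7)&(W[...,2]<h+25);p=W[m]
    if len(p): c,r=cv2.minEnclosingCircle(p[:,:2].astype(np.float32));print(nm,np.round(np.array(c)-(x,y),1),round(r,1),p.mean(0).round(1),(p.mean(0)[:2]-(x,y)).round(1))
cv2.imwrite("pics/side1.png",vision.get_image("side")["pixels"][150:390,180:450,::-1].repeat(2,0).repeat(2,1))
```

```text
lid [0.2 0.3] 28.5 [652.7 114.7  47.5] [-0.3 -0. ]
cup [-0.1  0.2] 23.8 [653.8  24.5  66.4] [-0.6 -0.1]
barrel [-0.7  0.1] 25.4 [654.9 -64.8  82.5] [-0.8  0.5]
spout [-0.5 -0. ] 17.7 [ 656.2 -155.2  101.4] [-1.  0.]
```

View pics/top1.png

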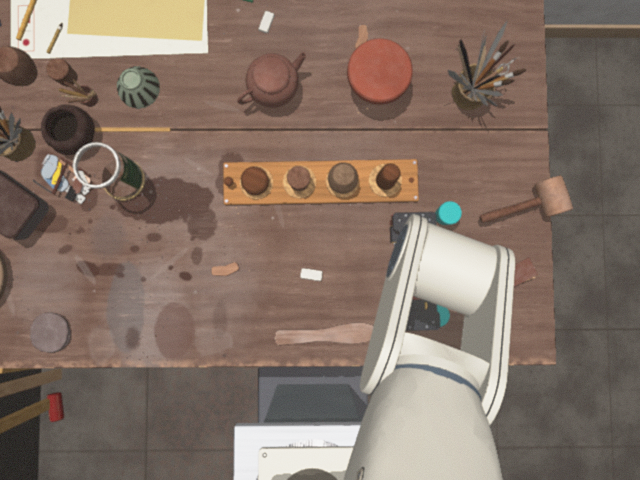

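View pics/side1.png

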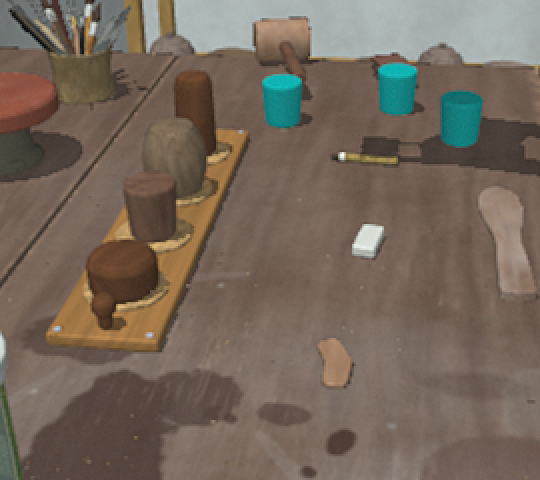

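The top view shows the formers at (255,180), (299,178), (343,178) and (388,176), within 1 mm of the mark centres. The side view shows lid, cup, barrel and spout upright in that order from the peg, with the turquoise cups where they were. I'll hand in.

```bash
python3 -c "
from workcell import ctrl
print(ctrl.close_job())"
```

```text
the job is handed in; nothing more can be done
None
```

The lid, cup, barrel and spout formers stand upright on the four marks in that order from the peg, each within about 1 mm of its mark's centre; all are released and the job was handed in at about 32.5 s, with no verdict returned.

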